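# Pack the electrolysis kit

### The arm

A 6-joint arm with a two-finger parallel gripper is mounted at the origin on the work surface. World frame = base frame: x ahead of the robot, y to its left, z up, the work surface at z = 0. Lengths are in m, angles in rad, forces in N, time in s.
With the tool pointing down it reaches from about 0.275 to 0.825 m from the base axis. Payload 4.9 kg.
Tool frame: the origin (TCP) lies on the centre line of the jaws, within the pads' length; the fingertips stand 25 mm ahead of it and the grasp point (between the pads) lies 6 mm ahead of it; z points along the fingers, y is the line along which they close (so a half turn about z gives the same grasp; the last joint's range is limited). The gripper opens to 85 mm and grips with 20 to 120 N. Pads are 22 mm wide; open, the fingers measure 114 mm over their backs; the gripper's body (76 mm by 85 mm) begins 54 mm behind the grasp point. The pads swing forward as they close: fully open they stand 13 mm farther back than shut.
Start: joints at [-1.468, 0.326, -0.193, 1.052, 0, 1.437], TCP at [0.129, -0.535, 0.256] pointing down, gripper open.
Joint ranges: [-2.65, 2.65], [-0.97, 1.79], [-1.3, 1.35], [-1.93, 2.1], [-1.47, 1.37], [-3.14, 3.14]. Speed limits (rad/s): [2.57, 2.57, 3.14, 3.14, 3.14, 3.14].

### API

Orientations are given as a rotation vector (axis times angle).
In Python, from workcell import arm, cams gives the robot as it stands.
- The arm moves only by the tool jog_arm, never from a script. Its argument "targets" is a list of rows, each a list of 6 numbers: the shift along the tool's x, y, z in m, then the turn, a rotation vector about the tool's x, y, z in rad. In form: [[x, y, z, rx, ry, rz], ...]. A call has 1 to 12 rows; each row is the pose to reach, as a shift and turn from the pose commanded when the call began, along the tool's axes at that moment; what a row does not reach only later rows make up. A row lasts 1/12 s, in which the tool goes at most 41.7 mm and 7.16 degrees, less where a joint would pass 70% of its speed; a pose out of reach is approached as far as the arm can. A call with a gripper value outside its range is refused whole. "fingers" is the opening, from 0 (shut) to 1 (fully open), set as the call begins (left out, the last holds). The fingers move at their own pace and stop on an object; the grip force is fixed at half the most. Time passes only in rows, so rows that repeat a pose let the fingers close. It gives the time, the measured TCP pose, the force, the opening and the grip force at its end, in the units of the state.
- arm.sense(): the state, without advancing time (a new reading comes with each control period).
- cams.grab_frame(name): name is "scene" or "top"; returns a dict with "frame" (420x560x3 uint8, red, green, blue), "intrinsics" (3x3 intrinsics, pixels), "cam_to_world" (4x4, takes a point from camera to world coordinates). Camera axes: x right, y down, z forward; pixel columns grow to the right and rows downward; lengths in m; the calibration is good to about 2 mm. A picture is of the moment at which its call begins. There is no depth.
- arm.job_done(): hands the job in; it is judged then, once.
The state is a dict: "time_s": time; "joint_positions": joint angles; "qd": joint speeds; "effort": joint torques, N m; "ee_pos": TCP position; "tcp_rot": TCP orientation; "ft_force": force on the tool from outside, world axes, zero at the start; "torque": the same for the moment, N m; "width": finger opening in m; "finger_force": force on a finger pad.
Only numpy, scipy, OpenCV 4.12 (cv2) and the standard library are available. Lean on these libraries where they do the work, as an engineer would, in place of code of your own. Each camera call takes 0.05 s, during which the arm holds its last target. There are 200 camera calls.

### The job

Pack the electrolysis kit: draw the tall graphite plate up along its sloping groove and out of the wooden draining rack, and stand it on its short end in the narrow compartment of the plywood kit tray. Take the wide reel of copper wire up off its spindle and set it flat in the tray's wide compartment. Set both down gently instead of dropping them, and leave the shorter plates, the slim reel and the other things on the shelf as they are.

Things in the scene. Friction and masses are not known exactly. Their poses are not given: they have to be found in the camera images.
- tall_plate: Tall dark-grey graphite plate, 140 long x 80 wide x 8 mm thick, ~0.16 kg. Origin: centre of its lower short end; z along its length to the free top end, y along its width, x through its thickness. It starts in one of the rack's three grooves, leaning 25 degrees from upright, top toward the rack's -x side. About 60 mm stand out of the groove and 30 mm above anything beside it; pinch the top end.
- short_plate_a: A shorter graphite plate in another groove of the rack, 90 x 80 x 8 mm, about 0.1 kg; origin and axes as for the tall plate. Stays in its groove.
- short_plate_b: The second shorter graphite plate, the same as the first, in the remaining groove. Stays in its groove.
- rack: Fixed pale wood rack, board 195 (x) x 118 (y) x 15 mm; origin under its middle, x to the robot's left and away. Two cheeks, inner faces 66 mm apart, each with three blind grooves 10.5 wide, 8.5 deep, that hold the plates' side edges. Grooves start on the board at x = -40, 0, 40 mm, lean 25 degrees toward -x and are 75 mm long along the slope: a plate comes out only along its own length.
- tray: Fixed plywood kit tray, outside 164 (x) x 162 (y) x 60 mm high, walls and floor 6 mm. Origin: under its middle on the shelf; x away from the robot, z up. A 6 mm divider as high as the walls parts the wide compartment (122 x 150 mm inside, robot's side) from the narrow one (24 x 150 mm inside, far side).
- tray_slot (a point): Centre of the floor of the narrow compartment, 6 mm above the shelf, axes as the tray's. The compartment is 24 mm wide along x, 150 mm along y and 54 mm deep.
- tray_bay (a point): Centre of the floor of the wide compartment, 6 mm above the shelf, axes as the tray's. The compartment is 122 mm along x, 150 mm along y and 54 mm deep.
- wide_reel: The wide reel of copper wire: grey flanges 66 mm in diameter, 50 mm high, bore 16 mm, about 0.3 kg. Origin: centre of its underside; z up along its axis. At the start it sits on the board of the wire stand around one of the two spindles; the spindle stands out 25 mm above its top.
- slim_reel: A slimmer reel, 44 mm in diameter, 50 mm high, on the other spindle; origin as for the wide reel. Stays there.
- wire_stand: Fixed wooden wire stand, board 190 (x) x 90 (y) x 20 mm thick; origin under its middle on the shelf, x along the board. Two steel spindles, 10 mm in diameter, stand 75 mm out of the board at x = -50 and +50 mm.
- spindle_near (a point): Tip of the spindle at x = -50 mm of the wire stand, 95 mm above the shelf.
- spindle_far (a point): Tip of the spindle at x = +50 mm of the wire stand, 95 mm above the shelf.
- petri_dish: Glass Petri dish with lid, 98 mm in diameter, 18 mm high; origin centre of underside. Bystander.
- crucible_lid: White porcelain crucible lid with a knob, 62 mm in diameter, 24 mm high; origin centre of underside. Bystander.
- boss_head: Chromed boss head lying down, 140 x 28 x 30 mm over its thumbscrews; origin centre of underside. Bystander.
- mortar: White porcelain mortar, 104 mm in diameter, 55 mm high; origin centre of underside. Bystander.
Not all that is in view belongs to the job. Leave any green, pink or red look-alike of the tall_plate alone.

How it is judged:
By the outcome, as a careful person would: the job done as asked, in the order asked, and still so for the second after the job is handed in, with the robot touching nothing.
It also fails if it takes over 54 s, if anything falls off the work surface, if the arm or the gripper's body presses on something with over 40 N, if the wrist force passes 120 N, or if a joint passes its speed limit or range.

## Working session

There is one attempt and no reset: what is moved stays moved. The work goes in short steps, Python scripts to look and compute and a tool call to move; the robot and the scene stay as the last step left them, time stands still between calls to the robot, and variables do not carry over. Pictures are saved under pics/ and viewed, at most 10 in all, crops included, and the job is handed in when it is done.

Besides the shell and the picture viewer there is one more tool, called after "Call:" as name(argument=value, ...) on one line, values as JSON. jog_arm: Moves the arm, as the interface text tells. Its arguments: {"type":"object","properties":{"targets":{"type":"array","items":{"type":"array","items":{"type":"number"}}},"fingers":{"type":"number"}},"required":["targets"]}

```bash
ls; mkdir -p pics
cat > h.py <<'E'
import numpy as np, cv2
from workcell import arm, cams
from scipy.spatial.transform import Rotation as R
def grab(n):
    f=cams.grab_frame(n); return f
def save(f,name,crop=None,s=1):
    im=f["frame"][:,:,::-1]
    if crop: a,b,c,d=crop; im=im[b:d,a:c]
    cv2.imwrite("pics/"+name,cv2.resize(im,None,fx=s,fy=s,interpolation=cv2.INTER_CUBIC))
def ray(f,u,v):
    T=np.array(f["cam_to_world"]);K=np.array(f["intrinsics"])
    return T[:3,3],T[:3,:3]@np.linalg.inv(K)@[u,v,1]
def at(f,u,v,z):
    o,d=ray(f,u,v); return o+d*(z-o[2])/d[2]
def proj(f,P):
    T=np.array(f["cam_to_world"]);K=np.array(f["intrinsics"])
    p=K@(T[:3,:3].T@(np.array(P)-T[:3,3])); return p[:2]/p[2]
E
python3 - <<'E'
from h import *
import pickle
for n in("top","scene"):
    f=grab(n); save(f,n+"0.png",s=1.42); pickle.dump(f,open(n+"0.pkl","wb"))
    print(np.round(f["cam_to_world"],3).tolist(),np.round(f["intrinsics"],1).tolist())
print(arm.sense())
E
```

```text
pics
[[0.021, -0.996, 0.089, 0.401], [-1.0, -0.021, 0.005, 0.07], [-0.003, -0.089, -0.996, 1.271], [0.0, 0.0, 0.0, 1.0]] [[399.2, 0.0, 284.2], [0.0, 399.2, 206.6], [0.0, 0.0, 1.0]]
[[-0.455, 0.522, -0.722, 1.537], [0.891, 0.279, -0.359, 0.588], [0.014, -0.806, -0.592, 0.918], [0.0, 0.0, 0.0, 1.0]] [[521.5, 0.0, 283.9], [0.0, 521.5, 208.0], [0.0, 0.0, 1.0]]
{'time_s': 0.1, 'joint_positions': array([-1.46818347e+00,  3.26862760e-01, -1.93495918e-01,  1.05198663e+00,
        3.55169470e-05,  1.43661647e+00]), 'qd': array([-0.00079251, -0.00053445,  0.00193959,  0.00096789,  0.00059418,
        0.00148608]), 'effort': array([ 2.20272077e-04, -4.44238687e+01,  2.63037837e+01,  7.93814077e-03,
       -1.35148789e-04, -1.40055860e-05]), 'ee_pos': array([ 0.12900415, -0.53416129,  0.25557935]), 'tcp_rot': array([-3.11806203e+00, -3.70901827e-01, -9.41382091e-05]), 'ft_force': array([0.42190713, 0.81848325, 0.28216857]), 'torque': array([2.49413763e-05, 3.62397264e-02, 1.99965694e-02]), 'finger_force': 0.0, 'width': 0.08561980818708011}
```

View pics/top0.png

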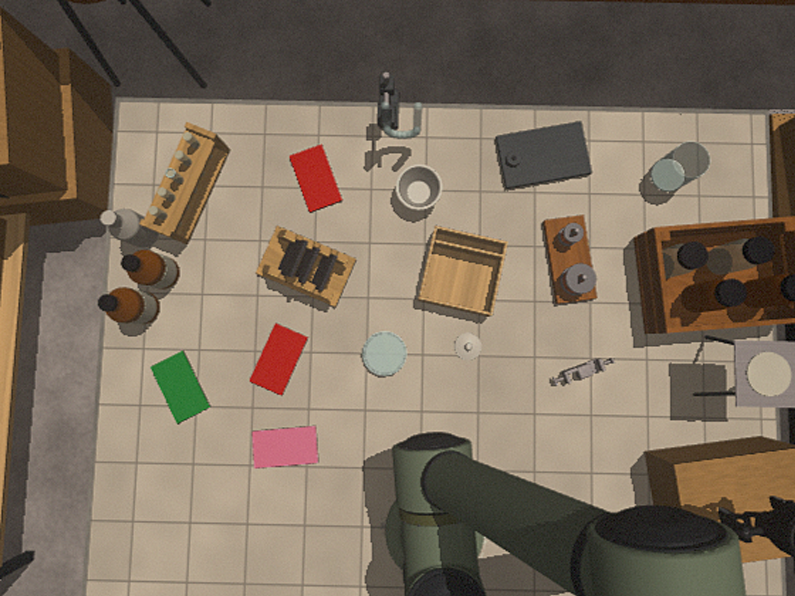

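View pics/scene0.png

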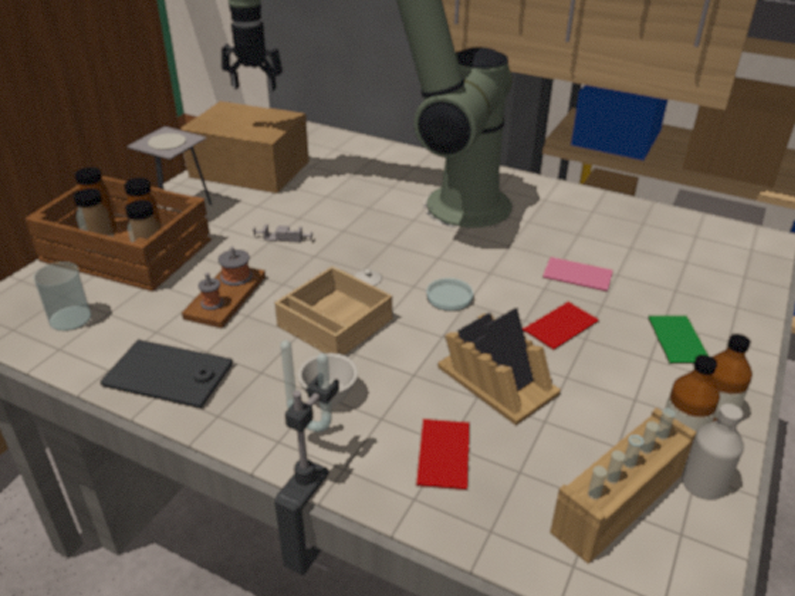

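The top view shows the rack at about (306,267), the tray at (461,273), and the wire stand at (569,260) with the wide reel at its near end (580,280). In the scene view the rack is at (498,365). I'll zoom in on these.

Run:
```python
import pickle; from h import *
t=pickle.load(open("top0.pkl","rb"));s=pickle.load(open("scene0.pkl","rb"))
def c(f,a,b,w,h,k): return cv2.resize(f["frame"][b:b+h,a:a+w,::-1],(w*k,h*k),interpolation=cv2.INTER_CUBIC)
A=c(t,175,155,80,65,5);B=c(s,300,210,100,81,4)[:325]; 
C=c(t,285,150,80,55,5);D=c(t,370,145,80,55,5)
im=np.vstack([np.hstack([A,B[:325,:400]] if B.shape[0]>=325 else [A,np.vstack([B,np.zeros((325-B.shape[0],400,3),np.uint8)])]),np.hstack([C,D])])
print(im.shape); cv2.imwrite("pics/m1.png",im)
```

```text
(600, 800, 3)
```

View pics/m1.png

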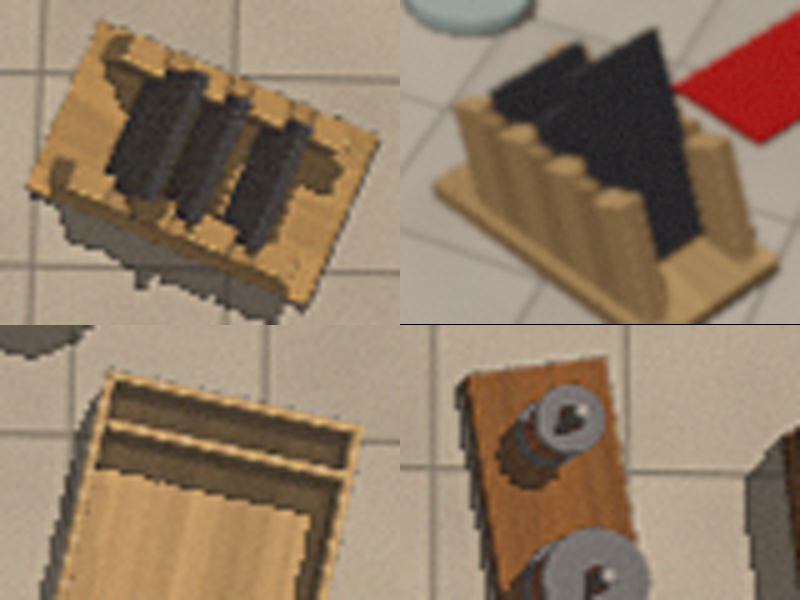

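The tall plate sits in the +x groove, the leftmost one in the top view. The rack corners in the top crop are (100,20), (378,140), (305,305) and (28,187). I'll fit the poses and overlay the models to check them.

```bash
cat > fit.py <<'E'
import pickle; from h import *
from scipy.optimize import least_squares
t=pickle.load(open("top0.pkl","rb"));s=pickle.load(open("scene0.pkl","rb"))
def fit(pts,g,hx,hy):
    # pts: (cam, px, local xyz)
    def W(p,l): c,n=np.cos(p[2]),np.sin(p[2]); return np.array([p[0]+c*l[0]-n*l[1],p[1]+n*l[0]+c*l[1],l[2]])
    r=least_squares(lambda p:np.concatenate([proj(f,W(p,l))-px for f,px,l in pts]),g,loss="soft_l1")
    return r.x,np.round(r.fun.reshape(-1,2),1).tolist(),W
A=lambda u,v:(np.array([u,v])/5+[175,155]-.4)
C=lambda u,v:(np.array([u,v-325])/5+[285,150]-.4)
D=lambda u,v:(np.array([u-400,v-325])/5+[370,145]-.4)
F=lambda u,v:np.array([u,v])/1.42
B=lambda u,v:(np.array([u-400,v])/4+[300,210]-.4)
# rack x axis: up-left in the top image; y axis then: x=(+x,+y) world -> y=(-x,+y)... left-down
rk,e1,W=fit([(t,A(100,20),(.0975,-.059,.015)),(t,A(28,187),(.0975,.059,.015)),(t,A(378,140),(-.0975,-.059,.015)),(t,A(305,305),(-.0975,.059,.015)),
  (s,B(435,187),(-.0975,-.059,.015)),(s,B(778,265),(.0975,.059,.015))],[.5,.3,1.1],0,0)
tr,e2,_=fit([(t,C(112,372),(.082,.081,.06)),(t,C(360,430),(.082,-.081,.06)),(t,F(417,308),(-.082,.081,.06)),(t,F(491,319),(-.082,-.081,.06)),
 (s,F(334,271),(-.082,-.081,.06)),(s,F(277,302),(.082,-.081,.06)),(s,F(335,335),(.082,.081,.06)),(s,F(391,299),(-.082,.081,.06))],[.5,.05,-.2],0,0)
st,e3,_=fit([(t,D(470,375),(.095,.045,.02)),(t,D(606,357),(.095,-.045,.02)),(t,F(563,306),(-.095,.045,.02)),(t,F(596,299),(-.095,-.045,.02)),(t,D(595,577),(-.05,0,.07)),(t,D(570,420),(.05,0,.07))],[.5,-.2,0],0,0)
for n,p,e in(("rack",rk,e1),("tray",tr,e2),("stand",st,e3)): print(n,np.round(p,4),e)
pickle.dump((rk,tr,st),open("fit.pkl","wb"))
print("reel",W(st,(-.05,0,.07)),"bay",W(tr,(-.015,0,.006)),"slot",W(tr,(.064,0,.006)))
def box(f,im,p,x0,x1,y0,y1,z,col,k):
    q=np.array([proj(f,W(p,(x,y,z))) for x,y in((x0,y0),(x1,y0),(x1,y1),(x0,y1))])
    cv2.polylines(im,[np.int32((q+.5)*k*8)],True,col,1,cv2.LINE_AA,3)
out=[]
for f,(a,b,w,h) in((t,(175,140,260,110)),(s,(120,150,300,150))):
    k=3 if f is t else 2.6
    im=cv2.resize(f["frame"][:,:,::-1],None,fx=k,fy=k,interpolation=cv2.INTER_CUBIC)
    box(f,im,rk,-.0975,.0975,-.059,.059,.015,(255,255,0),k)
    for z,xs in((.06,(-.082,.082)),(.06,(-.076,.046)),(.06,(.052,.076))): box(f,im,tr,*xs,-.081 if xs[0]<-.08 else -.075,.081 if xs[0]<-.08 else .075,z,(255,0,255),k)
    box(f,im,st,-.095,.095,-.045,.045,.02,(0,255,0),k)
    for x,r in((-.05,.033),(.05,.022)):
        q=np.array([proj(f,W(st,(x+r*np.cos(a),r*np.sin(a),.07))) for a in np.linspace(0,6.28,40)])
        cv2.polylines(im,[np.int32((q+.5)*k*8)],True,(0,255,255),1,cv2.LINE_AA,3)
    sn,cs=np.sin(np.radians(25)),np.cos(np.radians(25))
    for gx,L in((.04,.14),(0,.09),(-.04,.09)):
        # plate bottom centre on board at gx; u along slope
        def P(tt,y,l): return W(rk,(gx-l*sn+tt*cs, y, .015+l*cs+tt*sn))
        for tt in(-.004,.004):
            q=np.array([proj(f,P(tt,y,l)) for y,l in((-.04,.02),(-.04,L),(.04,L),(.04,.02))])
            cv2.polylines(im,[np.int32((q+.5)*k*8)],False,(0,0,255) if tt<0 else (255,80,0),1,cv2.LINE_AA,3)
    out.append(im[int(b*k):int((b+h)*k),int(a*k):int((a+w)*k)][:,:780])
m=np.vstack([np.pad(o,((0,0),(0,780-o.shape[1]),(0,0))) for o in out])
m=cv2.resize(m,None,fx=600/m.shape[0],fy=600/m.shape[0]) if m.shape[0]>600 else m
cv2.imwrite("pics/ov.png",m)
E
python3 fit.py
```

```text
rack [0.5721 0.2986 1.1859] [[-0.1, -0.6], [-1.1, -0.3], [0.1, -0.7], [-0.3, 0.3], [-1.3, -1.7], [0.4, -1.7]]
tray [ 0.5601 -0.0485 -0.2152] [[-1.2, 0.1], [0.6, 0.7], [-0.2, -6.1], [-0.3, -1.4], [-0.4, -4.4], [-1.8, -0.9], [0.3, 0.2], [1.6, -3.0]]
stand [ 0.5978 -0.2927  0.153 ] [[-0.6, 0.2], [0.1, 0.1], [-4.2, -1.6], [0.9, -0.4], [0.5, 1.1], [0.2, 0.1]]
reel [ 0.54836792 -0.30028593  0.07      ] bay [ 0.54546636 -0.04525607  0.006     ] slot [ 0.62264421 -0.06212552  0.006     ]
```

View pics/ov.png

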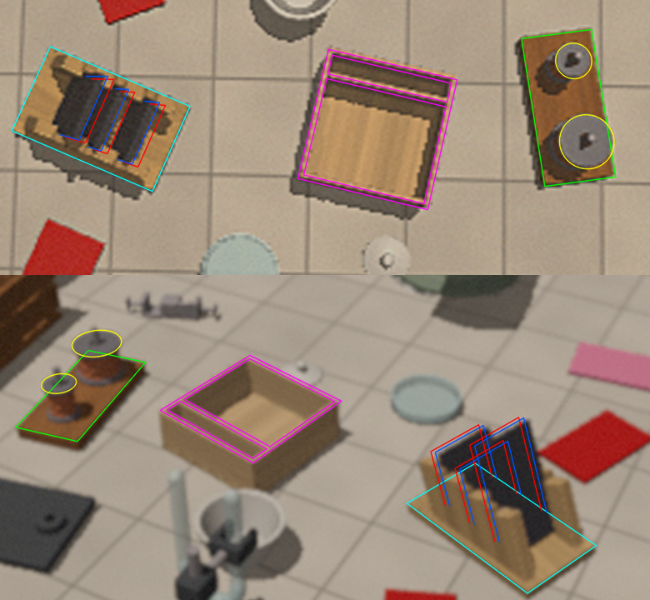

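```bash
cat >> fit.py <<'E'
if __name__=="__main__":
  def PP(dx,y,l,tt): return W(rk,(.04+dx-l*sn+tt*cs,y,.015+l*cs+tt*sn))
  for dx in(0,.006,.012):
    print(dx,[(y,tt,np.round((proj(t,PP(dx,y,.14,tt))-[175,155]+.4)*5).tolist(),np.round((proj(s,PP(dx,y,.14,tt))-[300,210]+.4)*4+[400,0]).tolist()) for y in(-.04,.04) for tt in(-.004,.004)])
E
python3 fit.py | tail -3
python3 - <<'E'
import pickle; from h import *
t=pickle.load(open("top0.pkl","rb"));s=pickle.load(open("scene0.pkl","rb"))
def c(f,a,b,w,h,k): return cv2.resize(f["frame"][b:b+h,a:a+w,::-1],(w*k,h*k),interpolation=cv2.INTER_NEAREST)
def g(x): return np.uint8(255*(x/255.)**.5)
cv2.imwrite("pics/m2.png",g(np.hstack([c(t,190,160,40,50,10),c(s,335,210,40,50,10)])))
E
```

```text
0 [(-0.04, -0.004, [227.0, 83.0], [546.0, 73.0]), (-0.04, 0.004, [214.0, 77.0], [555.0, 75.0]), (0.04, -0.004, [170.0, 210.0], [637.0, 22.0]), (0.04, 0.004, [157.0, 204.0], [646.0, 23.0])]
0.006 [(-0.04, -0.004, [217.0, 78.0], [553.0, 78.0]), (-0.04, 0.004, [205.0, 72.0], [563.0, 79.0]), (0.04, -0.004, [160.0, 206.0], [644.0, 26.0]), (0.04, 0.004, [147.0, 200.0], [653.0, 27.0])]
0.012 [(-0.04, -0.004, [208.0, 74.0], [561.0, 83.0]), (-0.04, 0.004, [195.0, 68.0], [570.0, 84.0]), (0.04, -0.004, [151.0, 202.0], [651.0, 31.0]), (0.04, 0.004, [138.0, 196.0], [660.0, 32.0])]
```

View pics/m2.png

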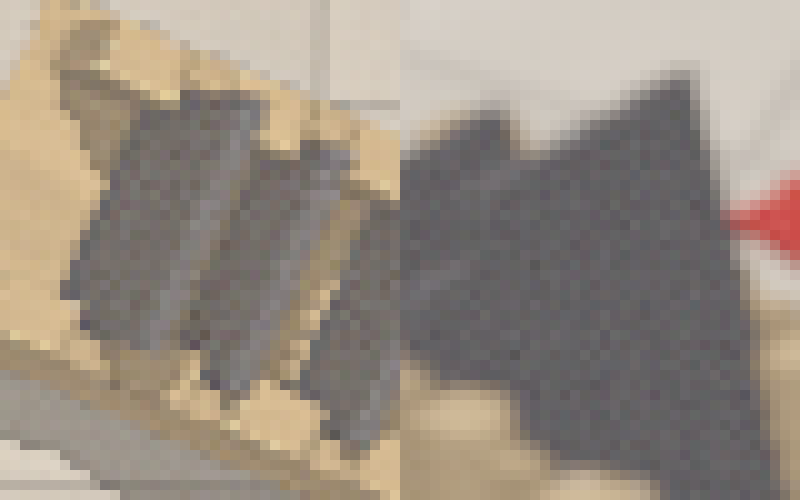

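Both views put the tall plate's top edge about 8 mm further toward +x than my model, so I'll apply that offset. Next I'll compute the approach.

```bash
cat > rel.py <<'E'
from h import *; import pickle
rk,tr,st=pickle.load(open("fit.pkl","rb"))
def W(p,l): c,n=np.cos(p[2]),np.sin(p[2]); return np.array([p[0]+c*l[0]-n*l[1],p[1]+n*l[0]+c*l[1],l[2]])
sn,cs=np.sin(np.radians(25)),np.cos(np.radians(25))
def down(yy): y=np.array([np.cos(yy),np.sin(yy),0]);z=np.array([0,0,-1.]);return np.c_[np.cross(y,z),y,z]
def plateR():
    c,n=np.cos(rk[2]),np.sin(rk[2]); X=np.array([c,n,0]);Z=np.array([0,0,1.])
    z=sn*X-cs*Z; y=cs*X+sn*Z; return np.c_[np.cross(y,z),y,z]
def platepos(l,dx=.008): return W(rk,(.04+dx-l*sn,0,.015+l*cs))
def rel(pos,Rm,label=""):
    s=arm.sense(); R0=R.from_rotvec(s["tcp_rot"]).as_matrix()
    print(label,"t",round(s["time_s"],2),"shift",np.round(R0.T@(np.array(pos)-s["ee_pos"]),4),"turn",np.round(R.from_matrix(R0.T@Rm).as_rotvec(),4),"pos",np.round(s["ee_pos"],4),"tgt",np.round(pos,4))
E
python3 -c "
from rel import *
rel(platepos(.138+.10),plateR(),'pre')"
```

```text
pre t 0.1 shift [ 0.5955 -0.6628  0.026 ] turn [-0.1762  0.5454 -2.4695] pos [ 0.129  -0.5342  0.2556] tgt [0.5524 0.2499 0.2307]
```

Call:
jog_arm(targets=[[0.5955,-0.6628,0.026,-0.1762,0.5454,-2.4695],[0.5955,-0.6628,0.026,-0.1762,0.5454,-2.4695],[0.5955,-0.6628,0.026,-0.1762,0.5454,-2.4695],[0.5955,-0.6628,0.026,-0.1762,0.5454,-2.4695],[0.5955,-0.6628,0.026,-0.1762,0.5454,-2.4695],[0.5955,-0.6628,0.026,-0.1762,0.5454,-2.4695],[0.5955,-0.6628,0.026,-0.1762,0.5454,-2.4695],[0.5955,-0.6628,0.026,-0.1762,0.5454,-2.4695],[0.5955,-0.6628,0.026,-0.1762,0.5454,-2.4695],[0.5955,-0.6628,0.026,-0.1762,0.5454,-2.4695],[0.5955,-0.6628,0.026,-0.1762,0.5454,-2.4695],[0.5955,-0.6628,0.026,-0.1762,0.5454,-2.4695]], fingers=0.45)

```text
time_s: 1.1
ee_pos: [0.3667, -0.0929, 0.2416]
tcp_rot: [1.992, 2.305, 0.468]
ft_force: [1.2, -1.0, 0.5]
width: 0.0383
finger_force: 0.0
```

```bash
python3 -c "
from rel import *
rel(platepos(.138+.10),plateR(),'pre'); print(arm.sense()['joint_positions'])"
```

```text
pre t 1.1 shift [0.3022 0.2156 0.1196] turn [-0.0724  0.2229 -1.0027] pos [ 0.3667 -0.0929  0.2416] tgt [0.5524 0.2499 0.2307]
[-0.67438362 -0.07862756 -0.74318604  0.83238432  0.30174939  0.76242681]
```

Call:
jog_arm(targets=[[0.302,0.2155,0.1195,-0.0724,0.2229,-1.0027],[0.302,0.2155,0.1195,-0.0724,0.2229,-1.0027],[0.302,0.2155,0.1195,-0.0724,0.2229,-1.0027],[0.302,0.2155,0.1195,-0.0724,0.2229,-1.0027],[0.302,0.2155,0.1195,-0.0724,0.2229,-1.0027],[0.302,0.2155,0.1195,-0.0724,0.2229,-1.0027],[0.302,0.2155,0.1195,-0.0724,0.2229,-1.0027],[0.302,0.2155,0.1195,-0.0724,0.2229,-1.0027],[0.302,0.2155,0.1195,-0.0724,0.2229,-1.0027],[0.302,0.2155,0.1195,-0.0724,0.2229,-1.0027],[0.302,0.2155,0.1195,-0.0724,0.2229,-1.0027],[0.302,0.2155,0.1195,-0.0724,0.2229,-1.0027]])

```text
time_s: 2.1
ee_pos: [0.553, 0.2469, 0.2297]
tcp_rot: [0.579, 2.935, 0.648]
ft_force: [0.4, -0.2, 0.5]
width: 0.0386
finger_force: 0.0
```

```bash
python3 -c "
from rel import *
rel(platepos(.138+.10),plateR(),'pre'); 
rel(platepos(.138+.04),plateR(),'near'); f=grab('scene');print(arm.sense()['joint_positions'])
# aim overlay: plate top edge centre & tcp axis
im=cv2.resize(f['frame'][190:290,320:420,::-1],None,fx=6,fy=6,interpolation=cv2.INTER_CUBIC)
s=arm.sense();R0=R.from_rotvec(s['tcp_rot']).as_matrix()
for d in (0,.05,.1): 
  q=(proj(f,s['ee_pos']+R0[:,2]*d)-[320,190])*6; cv2.circle(im,tuple(int(v) for v in q),3,(0,0,255),-1)
cv2.imwrite('pics/a1.png',im)"
```

```text
pre t 2.1 shift [0.0017 0.0027 0.0001] turn [-0.0021 -0.0008 -0.005 ] pos [0.553  0.2469 0.2297] tgt [0.5524 0.2499 0.2307]
near t 2.1 shift [0.0016 0.0029 0.0601] turn [-0.0021 -0.0008 -0.005 ] pos [0.553  0.2469 0.2297] tgt [0.5619 0.2734 0.1763]
[ 0.12358795  0.28358426 -0.40360153  0.66181308  0.37646909  0.55722411]
```

View pics/a1.png

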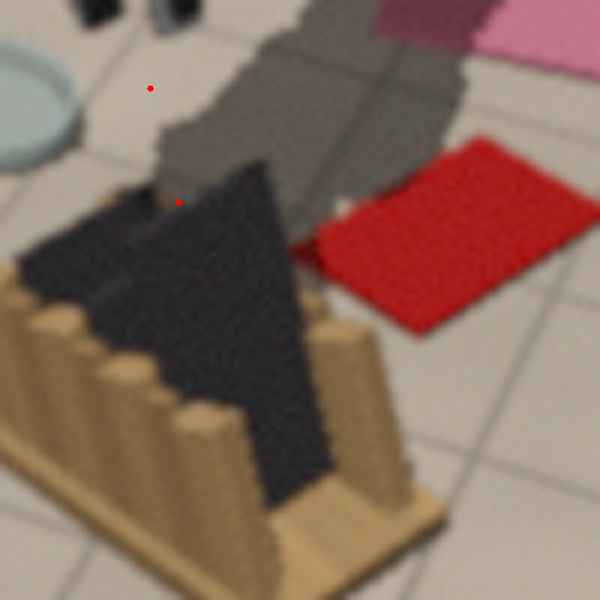

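The red dots mark the tool axis. It meets the plate's top edge near its middle, at about (180,203), so the aim is good.

Call:
jog_arm(targets=[[0.0016,0.0029,0.02,0,0,0],[0.0016,0.0029,0.04,0,0,-0.005],[0.0016,0.0029,0.055,0,0,-0.005],[0.0016,0.0029,0.065,0,0,-0.005],[0.0016,0.0029,0.072,0,0,-0.005],[0.0016,0.0029,0.079,0,0,-0.005],[0.0016,0.0029,0.086,0,0,-0.005],[0.0016,0.0029,0.092,0,0,-0.005],[0.0016,0.0029,0.097,0,0,-0.005],[0.0016,0.0029,0.1,0,0,-0.005],[0.0016,0.0029,0.1,0,0,-0.005]])

```text
time_s: 3.07
ee_pos: [0.5691, 0.289, 0.1406]
tcp_rot: [0.572, 2.934, 0.649]
ft_force: [0.2, -0.3, -1.0]
width: 0.0387
finger_force: 0.0
```

Call:
jog_arm(targets=[[0,0,0,0,0,0],[0,0,0,0,0,0],[0,0,0,0,0,0],[0,0,0,0,0,0],[0,0,0,0,0,0],[0,0,0,0,0,0],[0,0,0,0,0,0]], fingers=0)

```text
time_s: 3.65
ee_pos: [0.5698, 0.2892, 0.1418]
tcp_rot: [0.571, 2.932, 0.651]
ft_force: [0.8, 2.3, 2.8]
width: 0.0062
finger_force: 60.0
```

```bash
python3 -c "
from rel import *
rel(platepos(.138),plateR(),'grasp'); s=arm.sense(); print(s['ft_force'],s['width'],s['finger_force'],s['torque'])"
```

```text
grasp t 3.65 shift [ 0.0014 -0.0014  0.0013] turn [0.0011 0.0015 0.0004] pos [0.5698 0.2892 0.1418] tgt [0.5682 0.289  0.1401]
[0.84490021 2.26359756 2.84757099] 0.006230052419177182 59.99281883239746 [ 0.3713465  -0.06197655  0.12650075]
```

Call:
jog_arm(targets=[[0,0,-0.005,0,0,0],[0,0,-0.012,0,0,0],[0,0,-0.021,0,0,0],[0,0,-0.031,0,0,0],[0,0,-0.042,0,0,0],[0,0,-0.053,0,0,0],[0,0,-0.065,0,0,0],[0,0,-0.077,0,0,0],[0,0,-0.089,0,0,0],[0,0,-0.101,0,0,0],[0,0,-0.112,0,0,0],[0,0,-0.12,0,0,0]])

```text
time_s: 4.65
ee_pos: [0.5496, 0.2404, 0.2504]
tcp_rot: [0.575, 2.933, 0.645]
ft_force: [0.5, -0.2, -2.8]
width: 0.0072
finger_force: 59.5
```

```bash
python3 -c "
from rel import *
p=W(tr,(.064,0,0))
rel([p[0],p[1],.31],down(tr[2]),'over slot'); s=arm.sense(); print(s['ft_force'],s['width'],s['finger_force'],s['torque'])
f=grab('scene'); save(f,'b1.png',(180,100,420,280),3)
R0=R.from_rotvec(s['tcp_rot']).as_matrix(); print('up 60mm',R0.T@[0,0,.06])"
```

```text
over slot t 4.65 shift [-0.1819 -0.2043 -0.16  ] turn [ 0.3603 -0.302   1.3756] pos [0.5496 0.2404 0.2504] tgt [ 0.6226 -0.0621  0.31  ]
[ 0.45751221 -0.18242489 -2.80293768] 0.007223370809602401 59.4835764169693 [-0.58518992  0.2025095  -0.03902619]
up 60mm [-4.83691792e-05  2.51854105e-02 -5.44581744e-02]
```

View pics/b1.png

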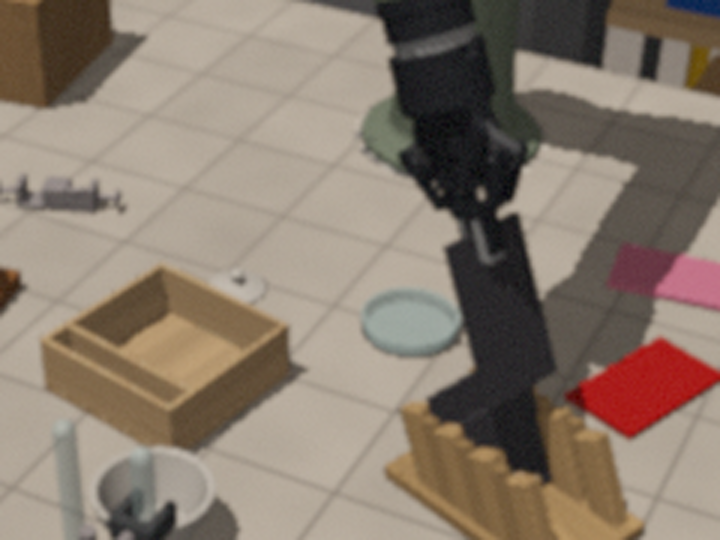

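The plate is gripped at its top end, drawn out, and hanging clear above the posts. Next I'll lift it and carry it over the slot.

Call:
jog_arm(targets=[[0,0.008,-0.018,0,0,0],[0,0.017,-0.036,0,0,0],[0,0.025,-0.054,0,0,0],[-0.03,-0.008,-0.07,0.06,-0.05,0.229],[-0.06,-0.041,-0.085,0.12,-0.1,0.344],[-0.09,-0.075,-0.1,0.18,-0.15,0.459],[-0.12,-0.11,-0.12,0.22,-0.19,0.573],[-0.14,-0.14,-0.135,0.26,-0.22,0.688],[-0.16,-0.17,-0.15,0.29,-0.245,0.802],[-0.1819,-0.2043,-0.16,0.3603,-0.302,1.3756],[-0.1819,-0.2043,-0.16,0.3603,-0.302,1.3756],[-0.1819,-0.2043,-0.16,0.3603,-0.302,1.3756]])

```text
time_s: 5.7
ee_pos: [0.6235, -0.0659, 0.3075]
tcp_rot: [2.073, 2.301, 0.109]
ft_force: [0.3, 0.8, -1.5]
width: 0.0068
finger_force: 59.5
```

```bash
python3 -c "
from rel import *
p=W(tr,(.064,0,0))
rel([p[0],p[1],.31],down(tr[2]),'over slot')"
```

```text
over slot t 5.7 shift [ 0.0039 -0.0003 -0.0025] turn [ 0.0773 -0.0281  0.3193] pos [ 0.6235 -0.0659  0.3075] tgt [ 0.6226 -0.0621  0.31  ]
```

Call:
jog_arm(targets=[[0.0039,0,0,0.0773,-0.0281,0.3193],[0.0039,0,0,0.0773,-0.0281,0.3193],[0.0039,0,0.02,0.0773,-0.0281,0.3193],[0.0039,0,0.04,0.0773,-0.0281,0.3193],[0.0039,0,0.055,0.0773,-0.0281,0.3193],[0.0039,0,0.063,0.0773,-0.0281,0.3193],[0.0039,0,0.067,0.0773,-0.0281,0.3193],[0.0039,0,0.067,0.0773,-0.0281,0.3193]])

```text
time_s: 6.37
ee_pos: [0.628, -0.055, 0.2412]
tcp_rot: [-2.434, -1.984, -0.005]
ft_force: [0.4, -0.9, -1.3]
width: 0.0072
finger_force: 59.4
```

```bash
python3 -c "
from rel import *
p=W(tr,(.064,0,0))
rel([p[0],p[1],.24],down(tr[2]),'over slot'); s=arm.sense()
ims=[]
for n in('scene','top'):
  f=grab(n); k=5 if n=='scene' else 6
  u,v=[int(a) for a in proj(f,[p[0],p[1],.12])]
  w,h=(80,100) if n=='scene' else (66,83)
  a,b=u-w//2,v-h//2
  im=cv2.resize(f['frame'][b:b+h,a:a+w,::-1],None,fx=k,fy=k,interpolation=cv2.INTER_CUBIC)
  for x0,x1 in((.052,.076),(-.082,.082)):
    q=np.array([proj(f,W(tr,(x,y,.06))) for x in(x0,x1) for y in(-.075,.075)])[[0,1,3,2]]
    cv2.polylines(im,[np.int32((q-[a,b]+.5)*k)],True,(255,0,255),1)
  R0=R.from_rotvec(s['tcp_rot']).as_matrix()
  q=np.array([proj(f,s['ee_pos']+R0@[x,y,z]) for x,y,z in((-.04,.004,-.002),(.04,.004,-.002),(.04,.004,.138),(-.04,.004,.138))])
  cv2.polylines(im,[np.int32((q-[a,b]+.5)*k)],True,(0,255,0),1)
  ims.append(im[:498,:400])
ims=[np.pad(i,((0,498-i.shape[0]),(0,400-i.shape[1]),(0,0))) for i in ims]
cv2.imwrite('pics/c1.png',np.hstack(ims))"
```

```text
over slot t 6.37 shift [-0.008  -0.0039  0.0012] turn [ 0.0008 -0.0031  0.012 ] pos [ 0.628  -0.055   0.2412] tgt [ 0.6226 -0.0621  0.24  ]
```

View pics/c1.png

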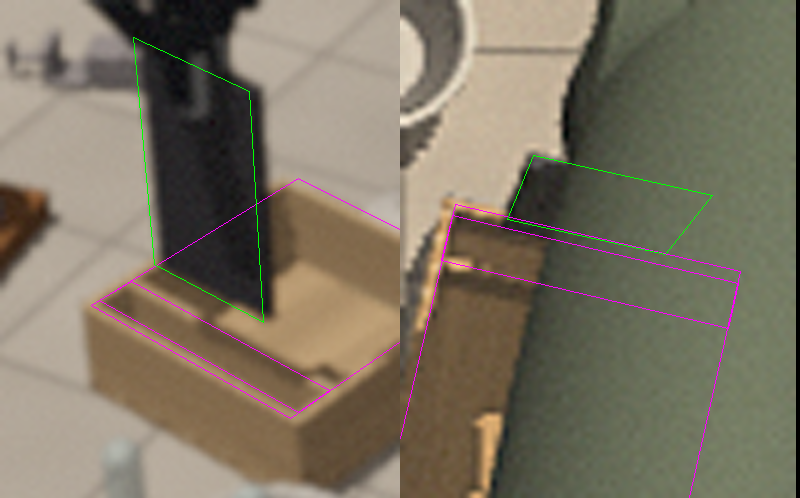

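In the scene view the plate hangs above the slot. Its lower edge runs from (160,262) to (268,318), within about 3 mm of the model, so I'll lower it into the slot.

Call:
jog_arm(targets=[[-0.009,-0.0025,0,0,-0.003,0.012],[-0.009,-0.0025,0.008,0,-0.003,0.012],[-0.009,-0.0025,0.016,0,-0.003,0.012],[-0.009,-0.0025,0.024,0,-0.003,0.012],[-0.009,-0.0025,0.032,0,-0.003,0.012],[-0.009,-0.0025,0.04,0,-0.003,0.012],[-0.009,-0.0025,0.047,0,-0.003,0.012],[-0.009,-0.0025,0.054,0,-0.003,0.012],[-0.009,-0.0025,0.06,0,-0.003,0.012],[-0.009,-0.0025,0.06,0,-0.003,0.012]])

```text
time_s: 7.3
ee_pos: [0.6238, -0.0629, 0.1804]
tcp_rot: [2.447, 1.97, 0.001]
ft_force: [-0.7, -0.1, -2.8]
width: 0.0067
finger_force: 59.5
```

```bash
python3 -c "
from rel import *
p=W(tr,(.064,0,0))
rel([p[0],p[1],.1455],down(tr[2]),'over slot'); s=arm.sense(); print(s['ft_force'],s['torque'],s['width'])
k=5
f=grab('scene'); u,v=[int(a) for a in proj(f,[p[0],p[1],.08])]
a,b=u-60,v-50
im=cv2.resize(f['frame'][b:b+100,a:a+120,::-1],None,fx=k,fy=k,interpolation=cv2.INTER_CUBIC)
cv2.imwrite('pics/d1.png',im)"
```

```text
over slot t 7.3 shift [ 0.0005 -0.0013  0.0349] turn [ 0.0004 -0.0004  0.0002] pos [ 0.6238 -0.0629  0.1804] tgt [ 0.6226 -0.0621  0.1455]
[-0.73490375 -0.05694077 -2.82147498] [0.02268243 0.01156609 0.00970205] 0.006711649506955757
```

View pics/d1.png

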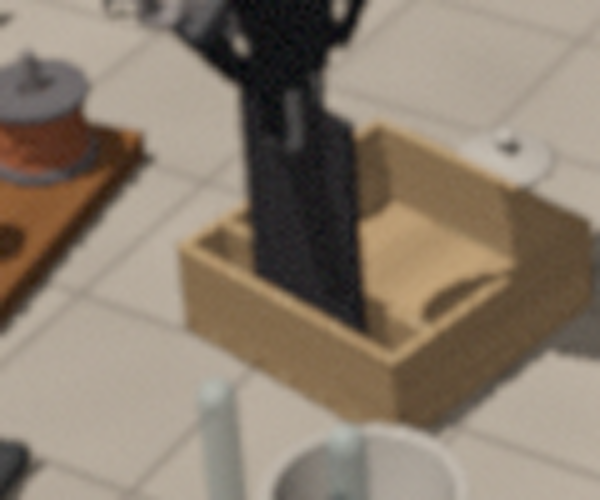

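The plate is inside the narrow compartment, with its lower edge between the divider and the outer wall and touching neither. I'll lower it the rest of the way gently.

Call:
jog_arm(targets=[[0,0,0.006,0,0,0],[0,0,0.012,0,0,0],[0,0,0.018,0,0,0],[0,0,0.023,0,0,0],[0,0,0.027,0,0,0],[0,0,0.03,0,0,0],[0,0,0.032,0,0,0],[0,0,0.033,0,0,0],[0,0,0.033,0,0,0]])

```text
time_s: 8.1
ee_pos: [0.6247, -0.0631, 0.149]
tcp_rot: [2.446, 1.969, 0.003]
ft_force: [-0.7, 0.3, -2.6]
width: 0.007
finger_force: 59.6
```

Call:
jog_arm(targets=[[0,0,0.0005,0,0,0],[0,0,0.001,0,0,0],[0,0,0.0015,0,0,0],[0,0,0.002,0,0,0],[0,0,0.002,0,0,0]])

```text
time_s: 8.52
ee_pos: [0.6247, -0.0632, 0.1472]
tcp_rot: [2.446, 1.969, 0.003]
ft_force: [-0.0, 0.2, -1.0]
width: 0.0069
finger_force: 59.6
```

Call:
jog_arm(targets=[[0,0,0.0005,0,0,0],[0,0,0.001,0,0,0],[0,0,0.0015,0,0,0],[0,0,0.0015,0,0,0]])

```text
time_s: 8.85
ee_pos: [0.6246, -0.0631, 0.1455]
tcp_rot: [2.446, 1.969, 0.003]
ft_force: [0.2, 0.1, -1.7]
width: 0.0067
finger_force: 59.6
```

Call:
jog_arm(targets=[[0,0,0.0005,0,0,0],[0,0,0.001,0,0,0],[0,0,0.0015,0,0,0],[0,0,0.0015,0,0,0]])

```text
time_s: 9.18
ee_pos: [0.625, -0.0631, 0.1448]
tcp_rot: [2.445, 1.969, 0.004]
ft_force: [-1.0, 1.3, 3.3]
width: 0.0069
finger_force: 60.3
```

The force has jumped, so the plate is on the floor. Releasing, then retreating straight up.

Call:
jog_arm(targets=[[0,0,0,0,0,0],[0,0,0,0,0,0],[0,0,0,0,0,0],[0,0,0,0,0,0],[0,0,0,0,0,0]], fingers=0.3)

```text
time_s: 9.6
ee_pos: [0.6247, -0.0632, 0.144]
tcp_rot: [2.446, 1.969, 0.003]
ft_force: [0.1, -1.3, 0.4]
width: 0.0255
finger_force: 0.0
```

Call:
jog_arm(targets=[[0,0,-0.008,0,0,0],[0,0,-0.02,0,0,0],[0,0,-0.04,0,0,0],[0,0,-0.07,0,0,0],[0,0,-0.1,0,0,0],[0,0,-0.13,0,0,0],[0,0,-0.13,0,0,0]])

```text
time_s: 10.18
ee_pos: [0.6272, -0.0637, 0.2817]
tcp_rot: [2.439, 1.964, 0.014]
ft_force: [1.0, 0.2, 0.2]
width: 0.0254
finger_force: 0.0
```

Run:
```python
from rel import *
p=W(st,(-.05,0,0)); print(p)
# refine reel centre from first frames: grey flange ellipse
for yy in (st[2]-np.pi/2+0, st[2],st[2]+np.pi/2):
    rel([p[0],p[1],.21],down(yy),'reel yaw %.2f'%yy)
print(arm.sense()['joint_positions'])
for n in("top","scene"):
    f=pickle.load(open(n+"0.pkl","rb")); u,v=proj(f,[p[0],p[1],.07]); print(n,u,v)
    r=12 if n=="top" else 15
    a,b=int(u)-r,int(v)-r
    im=f["frame"][b:b+2*r,a:a+2*r].astype(int)
    m=((im.max(2)-im.min(2))<28)&(im.mean(2)>95)&(im.mean(2)<150)
    print("\n".join("".join("#" if x else "." for x in row) for row in m), a,b)
```

```text
[ 0.54836792 -0.30028593  0.        ]
reel yaw -1.42 t 10.18 shift [-0.248  -0.0276  0.0713] turn [ 0.0119 -0.0086  1.2028] pos [ 0.6272 -0.0637  0.2817] tgt [ 0.5484 -0.3003  0.21  ]
reel yaw 0.15 t 10.18 shift [-0.248  -0.0276  0.0713] turn [ 0.0137  0.0022 -0.368 ] pos [ 0.6272 -0.0637  0.2817] tgt [ 0.5484 -0.3003  0.21  ]
reel yaw 1.72 t 10.18 shift [-0.248  -0.0276  0.0713] turn [ 0.0095  0.0131 -1.9387] pos [ 0.6272 -0.0637  0.2817] tgt [ 0.5484 -0.3003  0.21  ]
[-2.18382565e-01  4.54722920e-01  6.61616811e-02  1.16847257e+00
  3.83504912e-04  1.56737481e+00]
top 409.0739301635354 196.06007692868116
........................
........................
........########........
......############......
....###############.....
..#.#################...
.#.##################...
#..###################..
...###################..
..#########...#########.
..########...#.########.
..########...#.########.
..########.....########.
..########.....########.
...#######....#########.
...#######..###########.
...###################..
....#################...
....#################...
......#####
[... 403 characters left out ...]
..........
...##.........................
..##.........###..............
.##.........#########.........
##........####...#######......
#.......######....########....
......########....########....
.....########.......#######...
....#########........#######..
....########........########..
....########......##########..
....####################..#...
....###################...#...
....##################....#...
.....##..##########.......#...
......#.....................#.
.............................#
..............................
..............................
..............................
..............................
..............................
.............................. 149 165
```

The wide reel's flange lies within about 1 px of the fitted pose in both views. Moving over it with the gripper fully open.

Call:
jog_arm(targets=[[-0.03,0,0,0,0,-0.125],[-0.07,-0.01,0,0.005,0,-0.25],[-0.11,-0.015,0.01,0.005,0.01,-0.375],[-0.15,-0.02,0.03,0.0095,0.0131,-0.5],[-0.19,-0.0276,0.05,0.0095,0.0131,-0.625],[-0.22,-0.0276,0.0713,0.0095,0.0131,-0.75],[-0.248,-0.0276,0.0713,0.0095,0.0131,-0.875],[-0.248,-0.0276,0.0713,0.0095,0.0131,-1.0],[-0.248,-0.0276,0.0713,0.0095,0.0131,-1.125],[-0.248,-0.0276,0.0713,0.0095,0.0131,-1.25],[-0.248,-0.0276,0.0713,0.0095,0.0131,-1.375],[-0.248,-0.0276,0.0713,0.0095,0.0131,-1.5]], fingers=1)

```text
time_s: 11.18
ee_pos: [0.5445, -0.2997, 0.2028]
tcp_rot: [-0.464, -3.096, -0.006]
ft_force: [-0.5, -0.3, -0.5]
width: 0.0851
finger_force: 0.0
```

Run:
```python
from rel import *
p=W(st,(-.05,0,0))
rel([p[0],p[1],.20],down(st[2]+np.pi/2),'reel')
```

```text
reel t 11.18 shift [-0.0039  0.0006  0.0027] turn [ 0.005  -0.0111 -0.4506] pos [ 0.5445 -0.2997  0.2028] tgt [ 0.5484 -0.3003  0.2   ]
```

Call:
jog_arm(targets=[[-0.0039,0.0006,0.0027,0.005,-0.0111,-0.125],[-0.0039,0.0006,0.0027,0.005,-0.0111,-0.25],[-0.0039,0.0006,0.0027,0.005,-0.0111,-0.375],[-0.0039,0.0006,0.0027,0.005,-0.0111,-0.45],[-0.0039,0.0006,0.0027,0.005,-0.0111,-0.45],[-0.0039,0.0006,0.0027,0.005,-0.0111,-0.45]])

```text
time_s: 11.68
ee_pos: [0.5485, -0.3001, 0.2001]
tcp_rot: [-0.227, 3.133, -0.0]
ft_force: [-0.1, 0.6, -0.4]
width: 0.0854
finger_force: 0.0
```

Run:
```python
from rel import *
p=W(st,(-.05,0,0))
rel([p[0],p[1],.057],down(st[2]+np.pi/2),'reel')
```

```text
reel t 11.68 shift [ 2.000e-04 -1.000e-04  1.431e-01] turn [-0.0001  0.     -0.0085] pos [ 0.5485 -0.3001  0.2001] tgt [ 0.5484 -0.3003  0.057 ]
```

Call:
jog_arm(targets=[[0,0,0.02,0,0,0],[0,0,0.04,0,0,0],[0,0,0.06,0,0,0],[0,0,0.078,0,0,0],[0,0,0.093,0,0,0],[0,0,0.106,0,0,0],[0,0,0.117,0,0,0],[0,0,0.126,0,0,0],[0,0,0.134,0,0,0],[0,0,0.14,0,0,0],[0,0,0.143,0,0,0],[0,0,0.143,0,0,0]])

```text
time_s: 12.68
ee_pos: [0.5483, -0.2999, 0.0564]
tcp_rot: [0.23, -3.133, -0.001]
ft_force: [-0.1, 1.0, 0.1]
width: 0.0855
finger_force: 0.0
```

Call:
jog_arm(targets=[[0,0,0,0,0,0],[0,0,0,0,0,0],[0,0,0,0,0,0],[0,0,0,0,0,0],[0,0,0,0,0,0]], fingers=0)

```text
time_s: 13.1
ee_pos: [0.5491, -0.3003, 0.0582]
tcp_rot: [-0.23, 3.132, -0.001]
ft_force: [-0.8, 0.5, 6.6]
width: 0.0657
finger_force: 67.0
```

The reel is gripped at a width of 65.7 mm. Lifting it straight up.

Call:
jog_arm(targets=[[0,0,-0.004,0,0,0],[0,0,-0.01,0,0,0],[0,0,-0.02,0,0,0],[0,0,-0.032,0,0,0],[0,0,-0.046,0,0,0],[0,0,-0.06,0,0,0],[0,0,-0.075,0,0,0],[0,0,-0.09,0,0,0],[0,0,-0.105,0,0,0],[0,0,-0.118,0,0,0],[0,0,-0.128,0,0,0],[0,0,-0.13,0,0,0]])

```text
time_s: 14.1
ee_pos: [0.5496, -0.3009, 0.1899]
tcp_rot: [-0.23, 3.13, -0.004]
ft_force: [-0.1, -0.2, -3.4]
width: 0.0655
finger_force: 67.0
```

Run:
```python
from rel import *
p=W(tr,(-.022,0,0)); s=arm.sense(); print(s['ft_force'],s['torque'],s['width'])
rel([p[0],p[1],.187],down(tr[2]+np.pi/2),'bay')
```

```text
[-0.07315311 -0.20494815 -3.43096087] [-0.03127325 -0.05360127  0.04455446] 0.06547247869964332
bay t 14.1 shift [-0.0267  0.256   0.0023] turn [-0.0024  0.0035  0.3618] pos [ 0.5496 -0.3009  0.1899] tgt [ 0.5386 -0.0438  0.187 ]
```

Call:
jog_arm(targets=[[-0.001,0.01,0,0,0,0.04],[-0.003,0.035,0,0,0,0.08],[-0.006,0.065,0,0,0,0.12],[-0.01,0.095,0,0,0,0.16],[-0.014,0.125,0.002,0,0,0.2],[-0.017,0.155,0.002,0,0,0.25],[-0.02,0.185,0.002,0,0,0.3],[-0.023,0.215,0.002,0,0,0.33],[-0.026,0.24,0.002,-0.002,0.003,0.36],[-0.0267,0.252,0.002,-0.002,0.003,0.36],[-0.0267,0.256,0.002,-0.002,0.003,0.36],[-0.0267,0.256,0.002,-0.002,0.003,0.36]])

```text
time_s: 15.1
ee_pos: [0.5374, -0.0425, 0.1848]
tcp_rot: [-0.331, -3.121, -0.002]
ft_force: [0.5, -0.3, -2.5]
width: 0.0656
finger_force: 67.2
```

Run:
```python
from rel import *
p=W(tr,(-.022,0,0)); s=arm.sense(); print(s['ft_force'],s['width'])
rel([p[0],p[1],.0443],down(tr[2]+np.pi/2),'bay')
```

```text
[ 0.51557459 -0.25496555 -2.48277172] 0.06561441303521041
bay t 15.1 shift [-0.002  -0.0011  0.1405] turn [ 0.0009 -0.0035  0.0036] pos [ 0.5374 -0.0425  0.1848] tgt [ 0.5386 -0.0438  0.0443]
```

Call:
jog_arm(targets=[[-0.002,-0.001,0.012,0,-0.003,0.003],[-0.002,-0.001,0.028,0,-0.003,0.003],[-0.002,-0.001,0.044,0,-0.003,0.003],[-0.002,-0.001,0.06,0,-0.003,0.003],[-0.002,-0.001,0.075,0,-0.003,0.003],[-0.002,-0.001,0.09,0,-0.003,0.003],[-0.002,-0.001,0.103,0,-0.003,0.003],[-0.002,-0.001,0.114,0,-0.003,0.003],[-0.002,-0.001,0.123,0,-0.003,0.003],[-0.002,-0.001,0.129,0,-0.003,0.003],[-0.002,-0.001,0.132,0,-0.003,0.003],[-0.002,-0.001,0.132,0,-0.003,0.003]])

```text
time_s: 16.1
ee_pos: [0.5387, -0.0443, 0.0524]
tcp_rot: [-0.34, -3.122, -0.002]
ft_force: [0.0, -1.3, -2.4]
width: 0.0656
finger_force: 67.1
```

Call:
jog_arm(targets=[[0,0,0.002,0,0,0],[0,0,0.0035,0,0,0],[0,0,0.005,0,0,0],[0,0,0.006,0,0,0],[0,0,0.006,0,0,0]])

```text
time_s: 16.52
ee_pos: [0.5389, -0.044, 0.0469]
tcp_rot: [-0.339, -3.123, -0.002]
ft_force: [-0.6, -1.3, -2.2]
width: 0.0657
finger_force: 67.2
```

Call:
jog_arm(targets=[[0,0,0.0005,0,0,0],[0,0,0.001,0,0,0],[0,0,0.0015,0,0,0],[0,0,0.002,0,0,0],[0,0,0.002,0,0,0]])

```text
time_s: 16.93
ee_pos: [0.5389, -0.044, 0.0448]
tcp_rot: [-0.339, -3.123, -0.002]
ft_force: [0.1, 0.8, -1.9]
width: 0.0656
finger_force: 67.2
```

Call:
jog_arm(targets=[[0,0,0.0004,0,0,0],[0,0,0.0008,0,0,0],[0,0,0.0012,0,0,0],[0,0,0.0012,0,0,0]])

```text
time_s: 17.27
ee_pos: [0.539, -0.044, 0.0442]
tcp_rot: [0.339, 3.123, 0.002]
ft_force: [-2.2, 0.2, 3.9]
width: 0.0655
finger_force: 67.8
```

The reel has touched the floor. Releasing it and retreating.

Call:
jog_arm(targets=[[0,0,0,0,0,0],[0,0,0,0,0,0],[0,0,0,0,0,0],[0,0,0,0,0,0],[0,0,0,0,0,0]], fingers=1)

```text
time_s: 17.68
ee_pos: [0.539, -0.0441, 0.0437]
tcp_rot: [-0.339, -3.123, -0.002]
ft_force: [0.1, 0.4, -0.5]
width: 0.0852
finger_force: 0.0
```

Call:
jog_arm(targets=[[0,0,-0.008,0,0,0],[0,0,-0.02,0,0,0],[0,0,-0.04,0,0,0],[0,0,-0.07,0,0,0],[0,0,-0.1,0,0,0],[0,0,-0.14,0,0,0],[0,0,-0.18,0,0,0],[0.03,-0.03,-0.2,0,0,0],[0.06,-0.07,-0.2,0,0,0],[0.08,-0.11,-0.2,0,0,0],[0.09,-0.15,-0.2,0,0,0],[0.09,-0.15,-0.2,0,0,0]])

```text
time_s: 18.68
ee_pos: [0.4163, -0.1742, 0.2446]
tcp_rot: [0.344, 3.123, -0.001]
ft_force: [0.5, 0.1, -0.2]
width: 0.0852
finger_force: 0.0
```

Run:
```python
from h import *
f=grab("scene"); save(f,"e1.png",(100,140,400,340),2.6)
print(arm.sense()['ee_pos'])
```

```text
[ 0.41636415 -0.17507609  0.24450151]
```

View pics/e1.png

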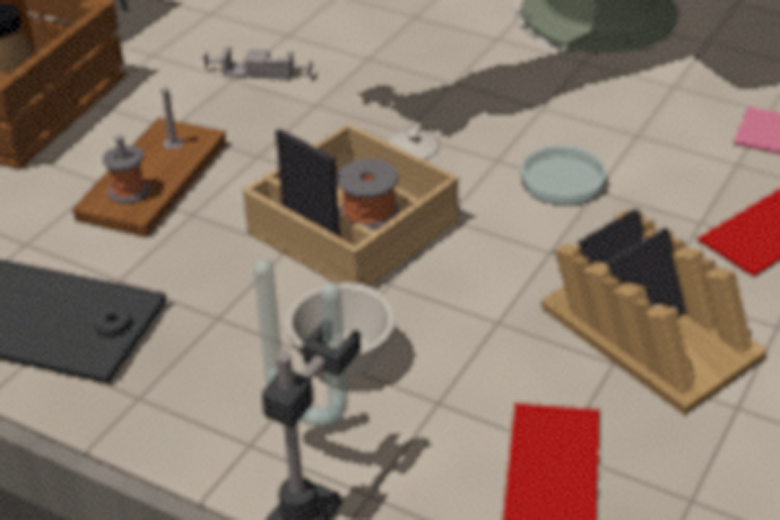

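The plate stands upright in the narrow compartment at (308,180) and the reel lies flat in the wide one at (370,190). The short plates, the slim reel and the other things in this view look undisturbed.

```bash
python3 -c "
from workcell import arm
print(arm.job_done())"
```

```text
the job is handed in; nothing more can be done
None
```

The job is handed in: the tall graphite plate stands on its short end in the tray's narrow compartment and the wide reel lies flat in the wide one, both lowered until they touched the floor before release, at about 19 s of the 54 s allowed.

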